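# Lock the wax chest

## Robot

A 7-joint arm with a two-finger parallel gripper is mounted at the origin on the work surface. World frame = base frame: x ahead of the robot, y to its left, z up, the work surface at z = 0. Lengths are in m, angles in rad, forces in N, time in s.
With the tool pointing down it reaches from about 0.35 to 0.9 m from the base axis. Payload 8.1 kg.
Tool frame: the origin (TCP) lies midway between the tips of the shut fingers; the grasp point (between the pads) lies arm.hold_point_z behind it (arm.hold_point_z is the distance from the TCP to the grasp point, in m); z points along the fingers, x is the direction in which the jaws open and shut, and the axes are right-handed (so a half turn about z gives the same grasp; the last joint's range is limited). The gripper opens to 92 mm and grips with 3 to 60 N. Pads are 19 mm wide; open, the fingers measure 130 mm over their backs; the gripper's body (75 mm by 190 mm) begins 47 mm behind the grasp point.
Start: joints at [-1.335, 0.434, 0.025, 1.573, -0.012, 1.134, -0.075], TCP at [0.208, 0.589, 0.227] pointing down, gripper open.
Joint ranges: [-2.62, 2.62], [-0.44, 2.09], [-1.27, 1.32], [0.08, 2.57], [-1.32, 4.46], [0.12, 2], [-2.74, 2.74]. Speed limits (rad/s): [2.22, 2.22, 3.01, 3.01, 3.14, 3.14, 3.14].

## Interface

Orientations are given as a rotation vector (axis times angle).
In Python, from cell import arm gives the robot as it stands.
- The arm moves only by the shell command python3 -m pendant 'ROWS' [FORCE]. ROWS is JSON, a list of rows, each an object with "dp": the shift along the tool's x, y, z in m, a list of three; "rotation": the turn, a rotation vector about the tool's x, y, z in rad, a list of three; "fingers": the closure, from -1 (fully open) to 1 (shut). In form: [{"dp": [x, y, z], "rotation": [rx, ry, rz], "fingers": fingers}, ...]. A call has 1 to 20 rows; each row is the pose to reach, as a shift and turn from the pose measured when the call began, along the tool's axes at that moment; what a row does not reach only later rows make up. A row lasts 1/8 s, in which the tool goes at most 62.5 mm and 10.7 degrees, less where a joint would pass 70% of its speed; a pose out of reach is approached as far as the arm can. A call with a gripper value outside its range is refused whole. The fingers move at their own pace and stop on an object; FORCE is the grip in N (left out, the last holds). Time passes only in rows, so rows that repeat a pose let the fingers close. It gives the time, the measured TCP pose, the force and the opening at its end, in the units of the state.
- arm.observe(): the state, without advancing time (a new reading comes with each control period).
- arm.get_image(name): name is "scene" or "top" or "wrist"; returns the picture (400x640x3 uint8, blue, green, red); there is no depth.
- arm.camera_params(name): a dict with "camera_matrix" (3x3 intrinsics, pixels), "rvec" (rotation vector, rad) and "tvec" (3), from world to camera coordinates, as OpenCV has them. Camera axes: x right, y down, z forward; pixel columns grow to the right and rows downward; lengths in m; the calibration is good to about 2 mm. A picture is of the moment at which its call begins: read the wrist's pose just before it. camera_params takes no time and is no camera call; for the wrist camera it gives the pose at the moment of the call.
- arm.sign_off(): hands the job in, once; it reports no verdict.
The state is a dict: "clock": time; "joints": joint angles; "dq": joint speeds; "joint_efforts": joint torques, N m; "position": TCP position; "ee_rot": TCP orientation; "force": force on the tool from outside, world axes, zero at the start; "ft_torque": the same for the moment, N m; "width": opening from 0.0 (shut) to 1.0 (fully open).
Only numpy, scipy, OpenCV 4.12 (cv2) and the standard library are available. Lean on these libraries where they do the work, as an engineer would, in place of code of your own. Each camera call takes 0.05 s, during which the arm holds its last target.

## Task

Close up the blue wax chest: swing the steel hasp from where it leans back over the lid, up and over and down until it hangs flat on the chest's front with the brass eye sticking out through its slot. Then take the cork-gripped retaining pin from the wooden block and drop it point down through the eye until its collar rests on the eye, and let go. Leave the red groove tool standing in the block.

Things in the scene. Friction and masses are not known exactly. Their poses are not given: they have to be found in the camera images.
- eye (a point): Brass eye on the front of the fixed blue chest (200 deep, 300 wide, 160 high), which faces roughly the robot's right: level plate 40x40x10 mm, upright 26 mm through hole, chamfered. Point: centre of the hole's mouth, on the plate's top, 125 mm above the bench. x points level into the chest (front face at x=+40 mm), y along its front, z up. Lid top z=+35; hasp hinge axis along y at x=+34, z=+40.
- hasp (a joint): Angle, rad, of the steel hasp, a strap 72 wide, 4 thick, 91 mm long, hinged above the eye. 0: hangs flat on the chest's front, eye through its slot (48 wide, 36 to 79 mm from the axis). Grows as it swings out from the front and up: 3.14 upright, 3.75 leaning back over the lid (stop; starts there). Free hinge, damped: pushed forwards past upright (below 2.9) it falls to 0 within 2 s and stays.
- pin: Retaining pin, loose, 80 to 165 g, upright in a hole of the wooden block (60x170x65 mm, holes 110 mm apart). Cork-brown grip 28 mm in diameter, 50 tall; below it an aluminium collar 38 in diameter, 6 thick; then a shank 19 in diameter for 28 mm, tapering over 30 mm to a 6 mm point. Origin: on the axis, underside of the collar; grip 6 to 56 mm above it, point 58 below. z up along the axis.
- groove_tool: Bystander standing in the block's other hole: groove tool with a red handle 26 mm in diameter, black collar and a brass wheel 34 mm in diameter on top. Origin: on its axis at the underside of the collar, 65 mm above the bench; it reaches 79 mm above that. z up along its axis.
There are look-alikes about, which are no part of the job. Leave any green look-alike of the pin alone.

How it is judged:
On the way:
1. the hasp hangs down over the eye (value of joint hasp below 0.15 rad), for 0.2 s.
At the end, for the whole second after the job is handed in: The hasp hangs within 0.15 rad of flat on the chest's front; the pin stands through the eye, within 10 mm of the hole's centre, its collar within 6 mm of the eye's top face, upright within about 10 degrees, released and at rest; the groove tool still stands in its hole, within 30 mm of where it was (value of joint hasp below 0.15 rad and horizontal distance between pin and eye below 0.01 m and z of pin in the frame of eye between -0.006 and 0.006 m and angle between pin's own z axis and vertical below 0.18 rad and linear speed of pin below 0.02 m/s and distance of groove_tool from where it was at the start of the episode below 0.03 m and angle between groove_tool's own z axis and vertical below 0.25 rad); the robot touches nothing.
It fails at once if the groove tool is pulled out of its hole or knocked over (distance of groove_tool from where it was at the start of the episode above 0.04 m or angle between groove_tool's own z axis and vertical above 0.4 rad).
It also fails if it takes over 51 s, if anything falls off the work surface, if the arm or the gripper's body presses on something with over 40 N, if the wrist force passes 120 N, or if a joint passes its speed limit or range.

## Working session

There is one attempt and no reset: what is moved stays moved. The work goes in short steps, Python scripts to look and compute and a shell command to move; the robot and the scene stay as the last step left them, time stands still between calls to the robot, and variables do not carry over. Pictures are saved under pics/ and viewed, and the job is handed in when it is done.

```bash
mkdir -p pics; ls
cat > h.py <<'E'
import cv2,numpy as np
from cell import arm
from scipy.spatial.transform import Rotation as R
def snap(n,f):
    im=arm.get_image(n); cv2.imwrite('pics/'+f,im); return im
def ray(n,u,v,cp=None):
    c=cp or arm.camera_params(n); K=np.array(c['camera_matrix']);Rm=cv2.Rodrigues(np.array(c['rvec'],float))[0];t=np.array(c['tvec'],float).ravel()
    d=Rm.T@np.linalg.inv(K)@np.array([u,v,1.]); return -Rm.T@t,d/np.linalg.norm(d)
def onz(n,u,v,z,cp=None):
    o,d=ray(n,u,v,cp); return o+d*(z-o[2])/d[2]
def tri(rs):
    A=0;b=0
    for o,d in rs:
        P=np.eye(3)-np.outer(d,d);A=A+P;b=b+P@o
    p=np.linalg.solve(A,b); return p,[np.linalg.norm((np.eye(3)-np.outer(d,d))@(p-o)) for o,d in rs]
def proj(n,p,cp=None):
    c=cp or arm.camera_params(n)
    return cv2.projectPoints(np.array([p],float).reshape(-1,1,3),np.array(c['rvec'],float),np.array(c['tvec'],float),np.array(c['camera_matrix']),None)[0].reshape(-1,2)
E
python3 - <<'E'
from h import *
s=arm.observe(); print({k:np.round(v,3) for k,v in s.items()}, arm.hold_point_z)
print(R.from_rotvec(s['ee_rot']).as_matrix().round(3))
for n in ['scene','top','wrist']: snap(n,n+'0.png'); print(n,ray(n,320,200))
E
```

```text
pics
{'clock': np.float64(0.0), 'joints': array([-1.335,  0.435,  0.025,  1.574, -0.012,  1.134, -0.075]), 'dq': array([ 0.   ,  0.001,  0.   , -0.001, -0.001, -0.   , -0.002]), 'joint_efforts': array([ 1.0000e-03, -6.6784e+01,  9.8500e-01, -3.1446e+01, -6.1000e-02,
        4.3000e-02,  0.0000e+00]), 'position': array([0.208, 0.589, 0.226]), 'ee_rot': array([ 2.563e+00,  1.814e+00, -2.000e-03]), 'force': array([ 0.17 , -0.062, -0.091]), 'ft_torque': array([0.029, 0.013, 0.009]), 'width': np.float64(1.0)} 0.0188
[[ 0.332  0.943 -0.   ]
 [ 0.943 -0.332 -0.002]
 [-0.002  0.    -1.   ]]
scene (array([0.94009245, 0.07687523, 0.74376864]), array([-0.52779708, -0.33221694, -0.78170464]))
top (array([ 0.40963959, -0.16238108,  1.0089187 ]), array([ 0.14584457, -0.02045989, -0.98909593]))
wrist (array([0.13314079, 0.61559712, 0.38522942]), array([ 0.27153665, -0.08823049, -0.95837531]))
```

View pics/scene0.png

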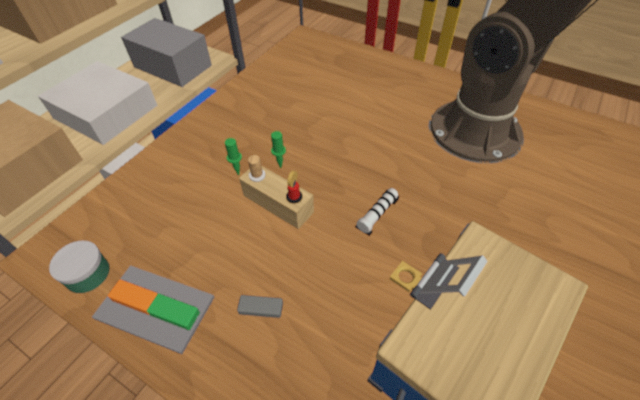

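View pics/top0.png

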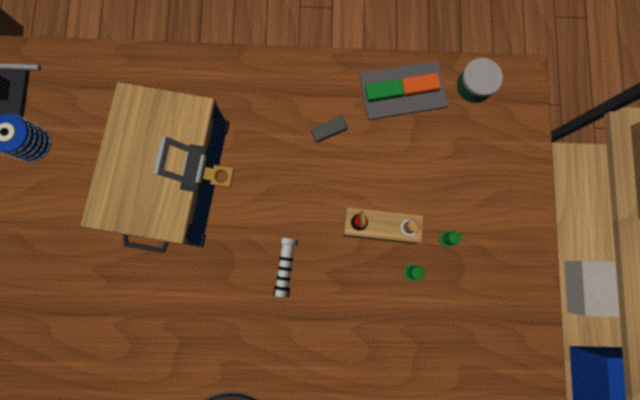

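View pics/wrist0.png

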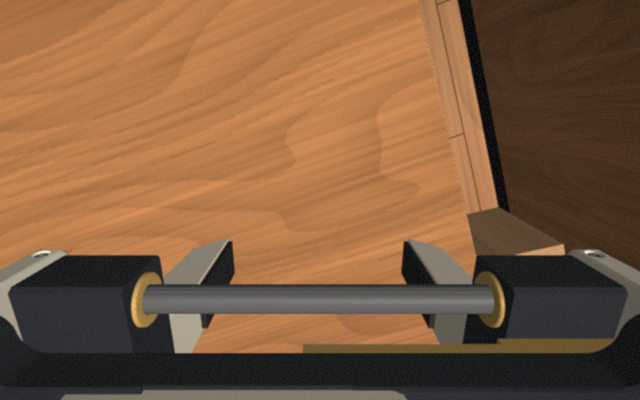

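The top view shows the eye near (221,177), the hasp leaning left from it, the pin near (410,228) and the red tool near (360,221). The scene view shows the eye near (405,276), the pin's grip at (256,165), the red tool at (294,190), and green look-alikes. I'll measure these more closely.

Run:
```python
from h import *
t=cv2.imread('pics/top0.png');s=cv2.imread('pics/scene0.png')
a=cv2.resize(t[125:205,140:240],None,fx=6,fy=6,interpolation=cv2.INTER_CUBIC)[:, :600]
cv2.imwrite('pics/c1.png',a)
cv2.imwrite('pics/c2.png',cv2.resize(t[195:255,335:435],None,fx=7,fy=7,interpolation=cv2.INTER_CUBIC))
cv2.imwrite('pics/c3.png',cv2.resize(s[240:320,380:500],None,fx=6,fy=6,interpolation=cv2.INTER_CUBIC))
cv2.imwrite('pics/c4.png',cv2.resize(s[140:230,225:325],None,fx=6,fy=6,interpolation=cv2.INTER_CUBIC))
```

```text
(no output)
```

View pics/c1.png

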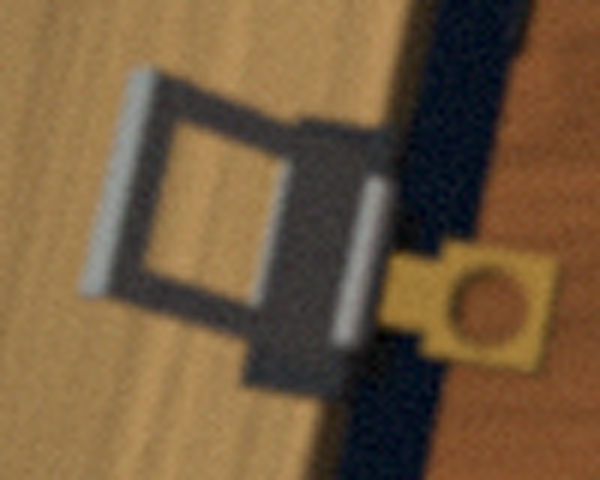

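View pics/c2.png

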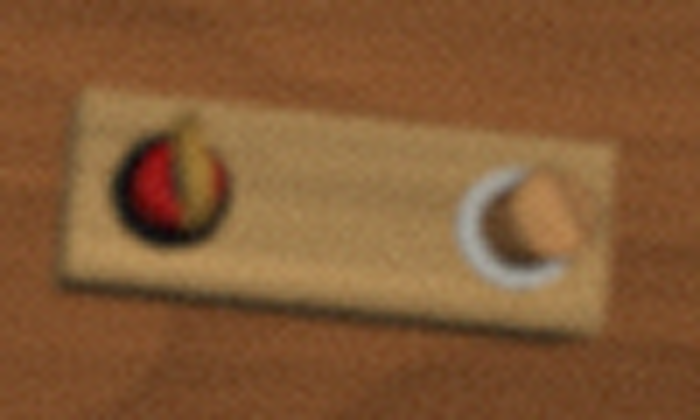

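View pics/c3.png

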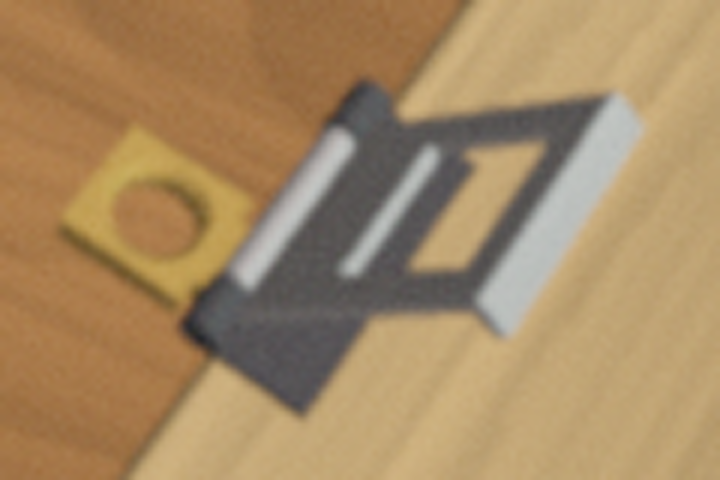

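View pics/c4.png

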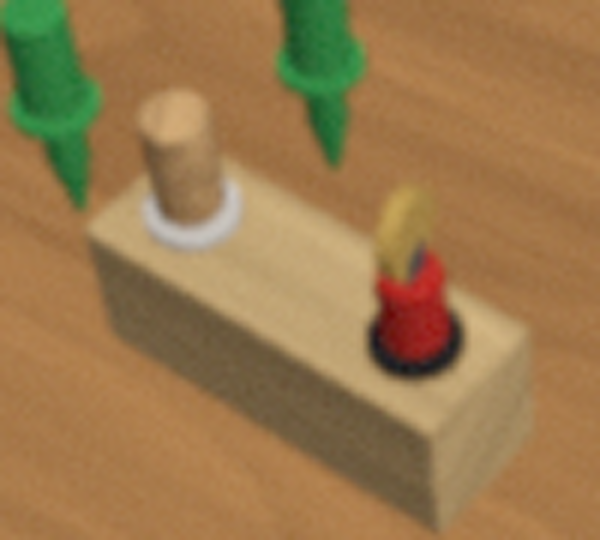

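Run:
```python
from h import *
f=lambda x,y,k,ox,oy:((x+.5)/k-.5+ox,(y+.5)/k-.5+oy)
def T(a): return onz('top',*f(*a[:2],6,140,125),a[2]).round(4)
def B(a): return onz('top',*f(*a[:2],7,335,195),a[2]).round(4)
def S(a): return onz('scene',*f(*a[:2],6,380,240),a[2]).round(4)
def C(a): return onz('scene',*f(*a[:2],6,225,140),a[2]).round(4)
print('eye',T((488,307,.125)),S((162,218,.125)))
print('plate front edge corners',T((558,260,.125)),T((538,372,.125)), 'sc',S((138,126,.125)),S((62,218,.125)))
print('chest edge top', T((410,0,.16)),T((305,478,.16)), S((468,2,.16)),S((125,478,.16)))
print('pin collar',B((515,228,.070)),C((193,212,.068)),'grip top',B((552,214,.121)),C((174,114,.121)))
print('tool collar',B((171,188,.068)),C((416,338,.068)))
print('block corners',[B(a) for a in [(82,92,.065),(614,145,.065),(600,330,.065),(65,280,.065)]])
print('hasp end', T((150,68,.215)),T((95,292,.215)),S((608,95,.22)),S((475,300,.22)))
```

```text
eye [0.5851 0.0263 0.125 ] [0.5892 0.0304 0.125 ]
plate front edge corners [0.6025 0.0031 0.125 ] [0.5628 0.0078 0.125 ] sc [0.5649 0.0122 0.125 ] [0.6041 0.0057 0.125 ]
chest edge top [0.683 0.051 0.16 ] [0.5193 0.0751 0.16  ] [0.4991 0.0811 0.16  ] [0.6814 0.0544 0.16  ]
pin collar [ 0.4932 -0.377   0.07  ] [ 0.4954 -0.3748  0.068 ] grip top [ 0.4931 -0.3764  0.121 ] [ 0.4947 -0.375   0.121 ]
tool collar [ 0.5031 -0.2687  0.068 ] [ 0.5035 -0.2659  0.068 ]
block corners [array([ 0.5332, -0.2405,  0.065 ]), array([ 0.5208, -0.4099,  0.065 ]), array([ 0.4622, -0.4048,  0.065 ]), array([ 0.4737, -0.2361,  0.065 ])]
hasp end [0.6405 0.1167 0.215 ] [0.5684 0.128  0.215 ] [0.5533 0.1202 0.22  ] [0.6248 0.1101 0.22  ]
```

```bash
cat >> h.py <<'E'
CX=np.array([.145,.989,0]); YAW=np.deg2rad(-8.3)
def to(p,yaw=YAW):
    s=arm.observe(); Rc=R.from_rotvec(s['ee_rot']); 
    X=np.array([np.cos(yaw),np.sin(yaw),0]);Z=np.array([0,0,-1.]);Rt=R.from_matrix(np.c_[X,np.cross(Z,X),Z])
    print('clock',round(float(s['clock']),2),'pos',s['position'].round(4),'F',np.round(s['force'],1),'w',round(float(s['width']),3),'dp',Rc.inv().apply(np.array(p)-s['position']).round(4),'rot',(Rc.inv()*Rt).as_rotvec().round(4))
E
python3 - <<'E'
from h import *
to([.208,.589,.35]); to([.6065,.161,.34]); to([.6065,.161,.215])
for u,v in [(415,272),(450,238)]: print(onz('top',u,v,.11))
print(onz('top',10,135,.15))
E
```

```text
clock 0.15 pos [0.2076 0.5891 0.2261] F [-0.1  0.3  0.9] w 1.003 dp [-1.000e-04  4.000e-04 -1.239e-01] rot [9.0000e-04 9.0000e-04 1.3768e+00]
clock 0.15 pos [0.2076 0.5891 0.2261] F [-0.1  0.3  0.9] w 1.003 dp [-0.2713  0.5185 -0.1135] rot [9.0000e-04 9.0000e-04 1.3768e+00]
clock 0.15 pos [0.2076 0.5891 0.2261] F [-0.1  0.3  0.9] w 1.003 dp [-0.2712  0.5185  0.0115] rot [9.0000e-04 9.0000e-04 1.3768e+00]
[ 0.39678789 -0.38158971  0.11      ]
[ 0.46899932 -0.45633954  0.11      ]
[0.65121197 0.44701238 0.15      ]
```

```bash
python3 -m pendant '[{"dp":[0,0,-0.06],"rotation":[0,0,0],"fingers":0},{"dp":[-0.02,0.04,-0.12],"rotation":[0,0,0.15],"fingers":0},{"dp":[-0.05,0.09,-0.12],"rotation":[0,0,0.3],"fingers":0},{"dp":[-0.075,0.14,-0.12],"rotation":[0,0,0.45],"fingers":0},{"dp":[-0.1,0.19,-0.12],"rotation":[0,0,0.6],"fingers":0},{"dp":[-0.125,0.24,-0.12],"rotation":[0,0,0.75],"fingers":0},{"dp":[-0.15,0.29,-0.12],"rotation":[0,0,0.9],"fingers":0},{"dp":[-0.18,0.34,-0.12],"rotation":[0,0,1.05],"fingers":0},{"dp":[-0.205,0.39,-0.12],"rotation":[0,0,1.2],"fingers":0},{"dp":[-0.23,0.44,-0.12],"rotation":[0,0,1.377],"fingers":0},{"dp":[-0.25,0.48,-0.12],"rotation":[0,0,1.377],"fingers":0},{"dp":[-0.271,0.518,-0.115],"rotation":[0,0,1.377],"fingers":0},{"dp":[-0.271,0.518,-0.115],"rotation":[0,0,1.377],"fingers":0},{"dp":[-0.271,0.518,-0.115],"rotation":[0,0,1.377],"fingers":0},{"dp":[-0.271,0.518,-0.115],"rotation":[0,0,1.377],"fingers":0}]'
python3 - <<'E'
from h import *
to([.6065,.161,.215]); snap('scene','s1.png'); snap('wrist','w1.png')
E
```

```text
clock: 2.02
position: [0.6055, 0.1629, 0.3415]
ee_rot: [3.133, -0.224, -0.001]
force: [-0.2, -0.1, -0.6]
width: 0.503
clock 2.02 pos [0.6055 0.1629 0.3415] F [-0.2 -0.1 -0.6] w 0.503 dp [0.0014 0.0017 0.1265] rot [0.0005 0.0006 0.0019]
```

View pics/s1.png

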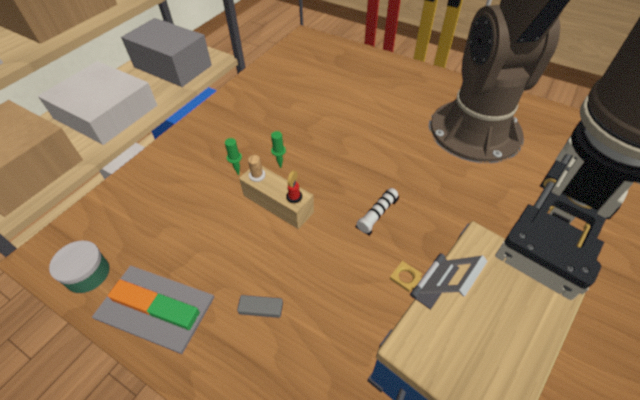

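View pics/w1.png

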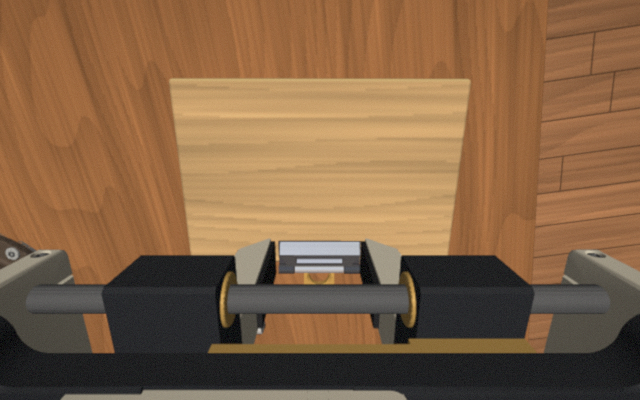

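```bash
python3 -m pendant '[{"dp":[0,0,0.06],"rotation":[0,0,0],"fingers":0},{"dp":[0,0,0.122],"rotation":[0,0,0],"fingers":0},{"dp":[0,0,0.122],"rotation":[0,0,0],"fingers":0},{"dp":[0,0.02,0.122],"rotation":[0,0,0],"fingers":0},{"dp":[0,0.04,0.122],"rotation":[0,0,0],"fingers":0},{"dp":[0,0.06,0.122],"rotation":[0,0,0],"fingers":0},{"dp":[0,0.08,0.122],"rotation":[0,0,0],"fingers":0},{"dp":[0,0.1,0.122],"rotation":[0,0,0],"fingers":0},{"dp":[0,0.12,0.122],"rotation":[0,0,0],"fingers":0},{"dp":[0,0.135,0.122],"rotation":[0,0,0],"fingers":0},{"dp":[0,0.145,0.122],"rotation":[0,0,0],"fingers":0},{"dp":[0,0.145,0.122],"rotation":[0,0,0],"fingers":0},{"dp":[0,0.145,0.09],"rotation":[0,0,0],"fingers":0},{"dp":[0,0.145,0.06],"rotation":[0,0,0],"fingers":0}]'
python3 - <<'E'
from h import *
to([.4945,-.3757,.20]); snap('scene','s2.png'); snap('wrist','w2.png')
E
```

```text
clock: 3.88
position: [0.5848, 0.0202, 0.2823]
ee_rot: [3.133, -0.223, -0.002]
force: [0.7, 0.0, 0.4]
width: 0.502
clock 3.88 pos [0.5848 0.0202 0.2823] F [0.7 0.  0.4] w 0.502 dp [-0.0334  0.4046  0.0826] rot [0.0007 0.001  0.003 ]
```

View pics/s2.png

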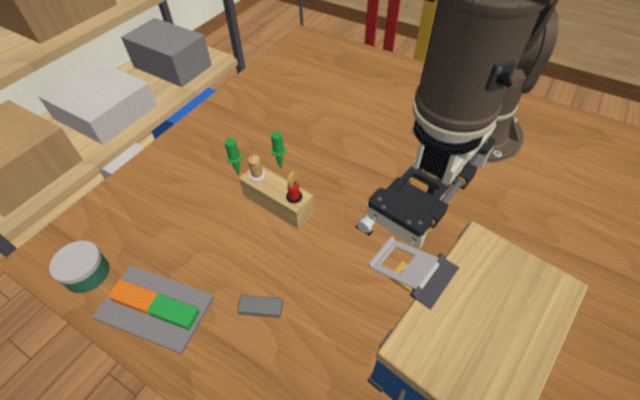

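View pics/w2.png

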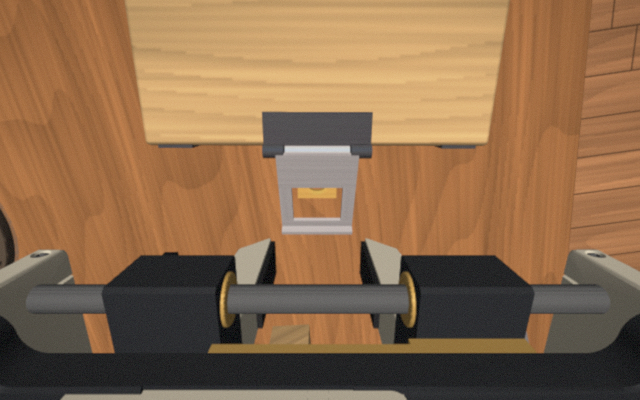

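```bash
python3 -m pendant '[{"dp":[-0.005,0.06,0],"rotation":[0,0,0],"fingers":-0.35},{"dp":[-0.01,0.115,0],"rotation":[0,0,0],"fingers":-0.35},{"dp":[-0.015,0.17,0.01],"rotation":[0,0,0],"fingers":-0.35},{"dp":[-0.02,0.23,0.02],"rotation":[0,0,0],"fingers":-0.35},{"dp":[-0.025,0.29,0.03],"rotation":[0,0,0],"fingers":-0.35},{"dp":[-0.03,0.34,0.04],"rotation":[0,0,0],"fingers":-0.35},{"dp":[-0.033,0.38,0.06],"rotation":[0,0,0],"fingers":-0.35},{"dp":[-0.033,0.405,0.06],"rotation":[0,0,0],"fingers":-0.35},{"dp":[-0.033,0.405,0.06],"rotation":[0,0,0],"fingers":-0.35},{"dp":[-0.033,0.405,0.06],"rotation":[0,0,0],"fingers":-0.35},{"dp":[-0.033,0.405,0.06],"rotation":[0,0,0],"fingers":-0.35},{"dp":[-0.033,0.405,0.06],"rotation":[0,0,0],"fingers":-0.35}]'
python3 - <<'E'
from h import *
to([.4945,-.3757,.08]); t=snap('top','t3.png'); s=snap('scene','s3.png'); snap('wrist','w3.png')
cv2.imwrite('pics/c5.png',cv2.resize(s[240:320,380:500],None,fx=6,fy=6,interpolation=cv2.INTER_CUBIC))
cv2.imwrite('pics/c6.png',cv2.resize(t[125:205,140:240],None,fx=6,fy=6,interpolation=cv2.INTER_CUBIC))
E
```

```text
clock: 5.48
position: [0.4977, -0.3752, 0.2244]
ee_rot: [-3.133, 0.22, -0.008]
force: [-0.5, -0.7, 0.4]
width: 0.678
clock 5.47 pos [ 0.4977 -0.3752  0.2244] F [-0.5 -0.7  0.4] w 0.678 dp [-0.0038  0.0011  0.1444] rot [-0.0015 -0.0051  0.0047]
```

View pics/s3.png

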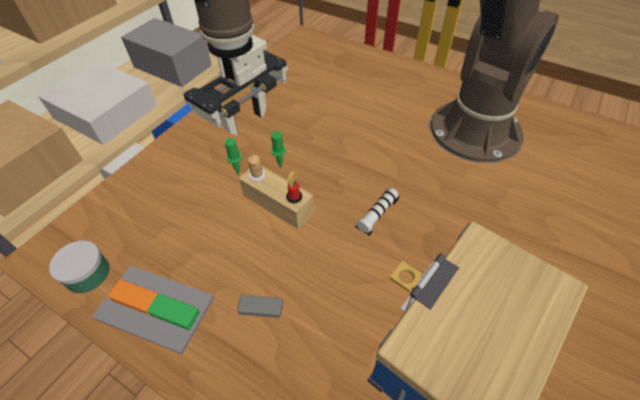

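View pics/w3.png

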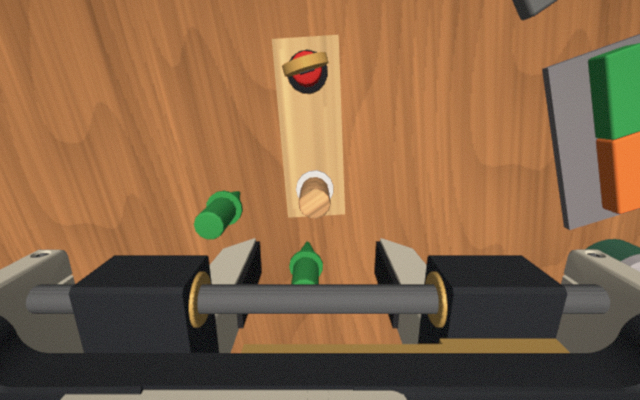

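View pics/c5.png

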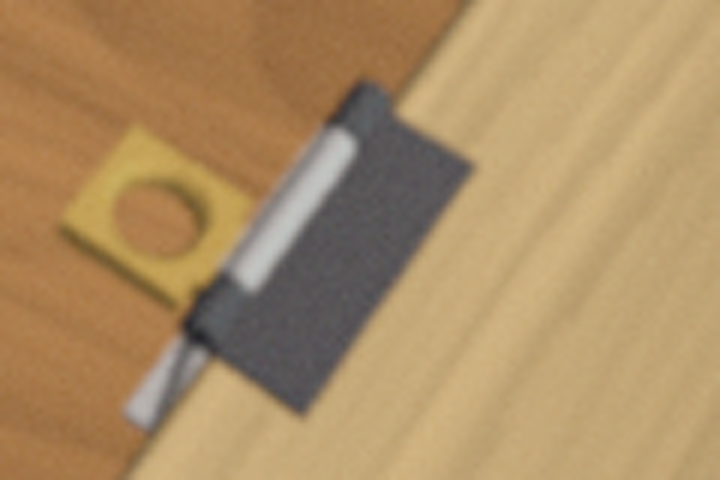

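View pics/c6.png

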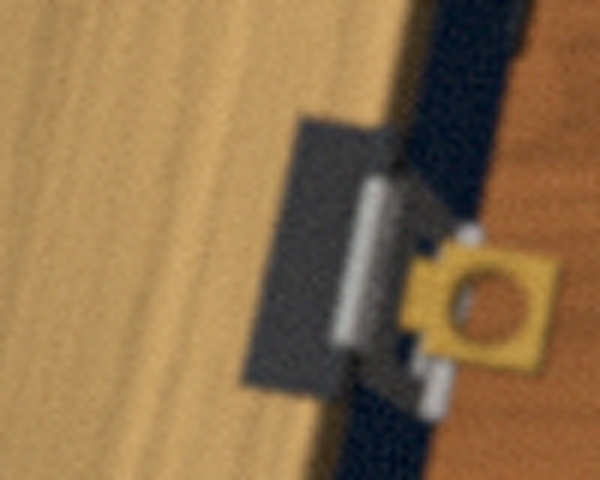

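Run:
```python
from h import *
print(onz('wrist',314.5,186,.068),onz('wrist',315,205,.121), onz('wrist',307,72,.068))
im=cv2.imread('pics/w3.png');hsv=cv2.cvtColor(im,cv2.COLOR_BGR2HSV)
cv2.imwrite('pics/c7.png',cv2.resize(im[150:230,270:360],None,fx=6,fy=6,interpolation=cv2.INTER_CUBIC))
print(proj('wrist',[.4945,-.3757,.121]),proj('wrist',[.4945,-.3757,.07]))
to([.494,-.376,.08])
```

```text
[ 0.49539313 -0.37502404  0.068     ] [ 0.49552348 -0.37868486  0.121     ] [ 0.50400991 -0.267605    0.068     ]
[[313.32000795 201.87167592]] [[313.71190309 187.24565226]]
clock 5.62 pos [ 0.4973 -0.3758  0.2244] F [-0.9 -0.4 -1.2] w 0.676 dp [-0.004   0.0008  0.1444] rot [-0.0012 -0.005   0.0036]
```

View pics/c7.png

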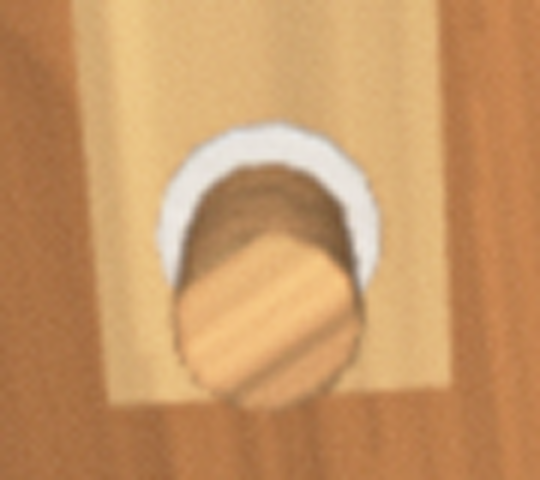

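```bash
python3 -m pendant '[{"dp":[-0.0025,0.001,0.05],"rotation":[-0.001,-0.005,0.003],"fingers":-0.35},{"dp":[-0.003,0.001,0.09],"rotation":[-0.001,-0.005,0.003],"fingers":-0.35},{"dp":[-0.003,0.001,0.125],"rotation":[-0.001,-0.005,0.003],"fingers":-0.35},{"dp":[-0.003,0.001,0.144],"rotation":[-0.001,-0.005,0.003],"fingers":-0.35},{"dp":[-0.003,0.001,0.144],"rotation":[-0.001,-0.005,0.003],"fingers":-0.35},{"dp":[-0.003,0.001,0.144],"rotation":[-0.001,-0.005,0.003],"fingers":-0.35},{"dp":[-0.003,0.001,0.144],"rotation":[-0.001,-0.005,0.003],"fingers":0.6},{"dp":[-0.003,0.001,0.144],"rotation":[-0.001,-0.005,0.003],"fingers":0.6},{"dp":[-0.003,0.001,0.144],"rotation":[-0.001,-0.005,0.003],"fingers":0.6},{"dp":[-0.003,0.001,0.144],"rotation":[-0.001,-0.005,0.003],"fingers":0.6},{"dp":[-0.003,0.001,0.144],"rotation":[-0.001,-0.005,0.003],"fingers":0.6},{"dp":[-0.003,0.001,0.144],"rotation":[-0.001,-0.005,0.003],"fingers":0.6}]' 25
python3 - <<'E'
from h import *
to([.495,-.3758,.08]);snap('wrist','w4.png')
E
```

```text
clock: 7.12
position: [0.495, -0.3763, 0.0805]
ee_rot: [-3.133, 0.226, -0.0]
force: [-0.1, 1.7, 2.8]
width: 0.302
clock 7.12 pos [ 0.495  -0.3763  0.0805] F [-0.1  1.7  2.8] w 0.302 dp [-0.0001 -0.0005  0.0005] rot [-0.0002 -0.0001  0.0007]
```

View pics/w4.png

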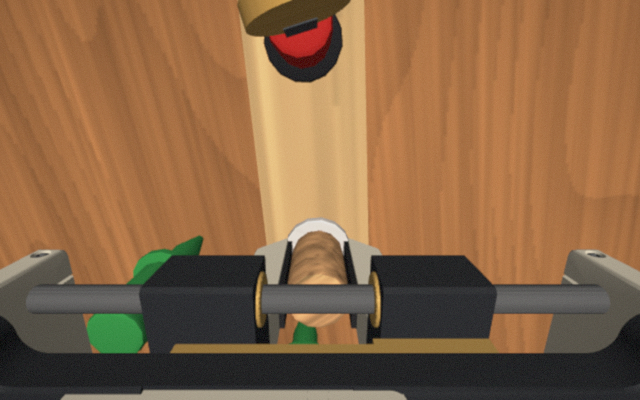

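```bash
python3 -m pendant '[{"dp":[0,0,-0.03],"rotation":[0,0,0],"fingers":0.6},{"dp":[0,0,-0.08],"rotation":[0,0,0],"fingers":0.6},{"dp":[0,0,-0.13],"rotation":[0,0,0],"fingers":0.6},{"dp":[0,0,-0.175],"rotation":[0,0,0],"fingers":0.6},{"dp":[0,0,-0.19],"rotation":[0,0,0],"fingers":0.6},{"dp":[0,0,-0.19],"rotation":[0,0,0],"fingers":0.6},{"dp":[0,0,-0.19],"rotation":[0,0,0],"fingers":0.6}]'
python3 - <<'E'
from h import *
to([.587,.0285,.25]);snap('wrist','w5.png');snap('scene','s5.png')
E
```

```text
clock: 8.05
position: [0.4944, -0.3756, 0.2685]
ee_rot: [-3.132, 0.226, 0.004]
force: [-1.0, 0.9, -1.8]
width: 0.296
clock 8.05 pos [ 0.4944 -0.3756  0.2685] F [-1.   0.9 -1.8] w 0.296 dp [ 0.0337 -0.4132  0.0191] rot [-0.0016  0.0027  0.0008]
```

View pics/w5.png

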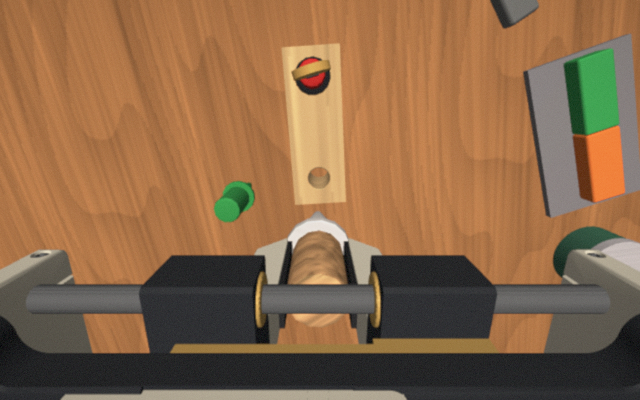

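View pics/s5.png

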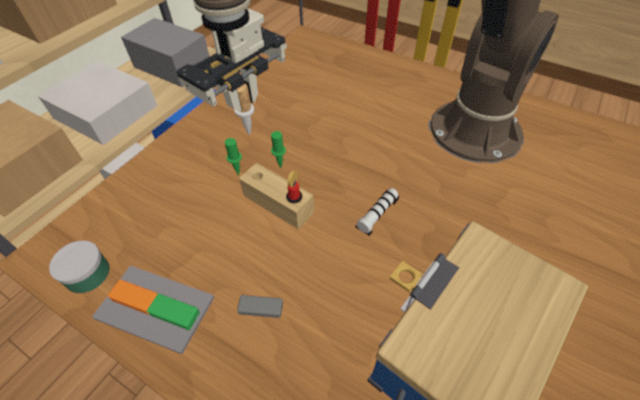

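```bash
python3 -m pendant '[{"dp":[0.005,-0.04,0],"rotation":[0,0,0],"fingers":0.6},{"dp":[0.01,-0.09,0],"rotation":[0,0,0],"fingers":0.6},{"dp":[0.015,-0.145,0],"rotation":[0,0,0],"fingers":0.6},{"dp":[0.02,-0.2,0],"rotation":[0,0,0],"fingers":0.6},{"dp":[0.025,-0.255,0.005],"rotation":[0,0,0],"fingers":0.6},{"dp":[0.03,-0.305,0.01],"rotation":[0,0,0],"fingers":0.6},{"dp":[0.034,-0.34,0.02],"rotation":[-0.001,0.003,0],"fingers":0.6},{"dp":[0.034,-0.363,0.02],"rotation":[-0.001,0.003,0],"fingers":0.6},{"dp":[0.034,-0.363,0.02],"rotation":[-0.001,0.003,0],"fingers":0.6},{"dp":[0.034,-0.363,0.02],"rotation":[-0.001,0.003,0],"fingers":0.6},{"dp":[0.034,-0.363,0.02],"rotation":[-0.001,0.003,0],"fingers":0.6},{"dp":[0.034,-0.363,0.02],"rotation":[-0.001,0.003,0],"fingers":0.6}]'
python3 - <<'E'
from h import *
to([.587,.0285,.25]);im=snap('wrist','w6.png')
print(proj('wrist',[.587,.0285,.125]))
cv2.imwrite('pics/c8.png',cv2.resize(im[120:250,250:390],None,fx=5,fy=4.5,interpolation=cv2.INTER_CUBIC))
E
```

```text
clock: 9.65
position: [0.58, -0.0224, 0.2492]
ee_rot: [-3.133, 0.229, -0.001]
force: [0.4, 0.8, -0.8]
width: 0.301
clock 9.65 pos [ 0.58   -0.0224  0.2492] F [ 0.4  0.8 -0.8] w 0.301 dp [-0.0005 -0.0513 -0.0008] rot [-0.0003 -0.0004 -0.0008]
[[316.58434068 138.49768305]]
```

View pics/w6.png

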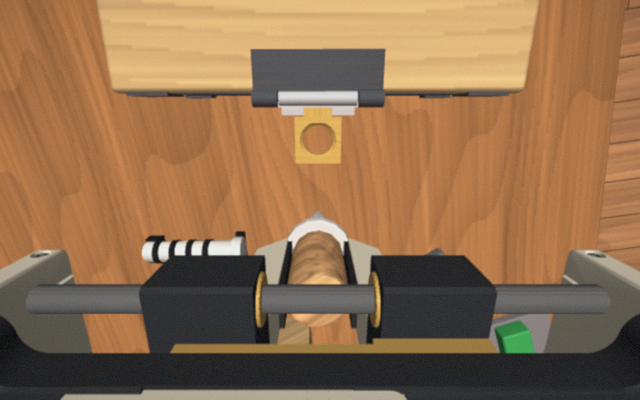

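View pics/c8.png

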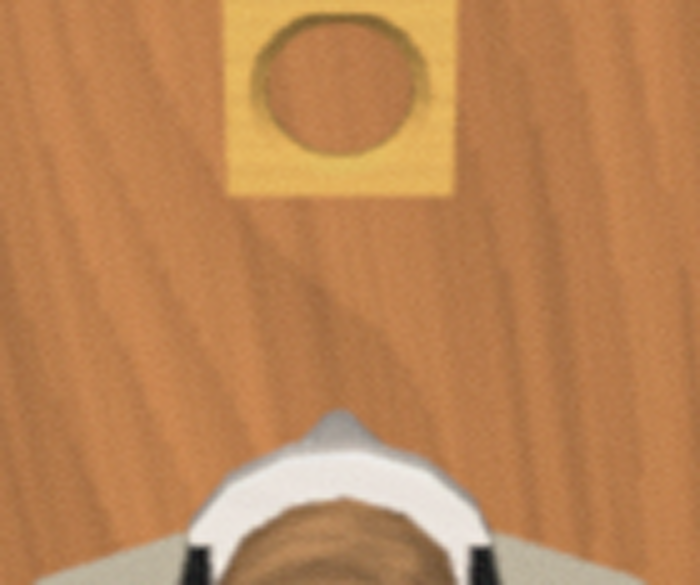

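Run:
```python
from h import *
p=onz('wrist',318.0,138.4,.125);print(p); print('tip', onz('wrist',317.8,211,.249-.0155-.058))
to([p[0],p[1],.20])
```

```text
[0.58823375 0.0284043  0.125     ]
tip [ 0.58080159 -0.02087448  0.1755    ]
clock 9.7 pos [ 0.5801 -0.0221  0.2492] F [ 0.6 -0.4 -2.1] w 0.301 dp [ 0.0007 -0.0512  0.0492] rot [-0.0004 -0.0005 -0.0005]
```

```bash
python3 -m pendant '[{"dp":[0.0005,-0.025,0],"rotation":[0,0,0],"fingers":0.6},{"dp":[0.0005,-0.0505,0],"rotation":[0,0,0],"fingers":0.6},{"dp":[0.0005,-0.0505,0],"rotation":[0,0,0],"fingers":0.6},{"dp":[0.0005,-0.0505,0.02],"rotation":[0,0,0],"fingers":0.6},{"dp":[0.0005,-0.0505,0.04],"rotation":[0,0,0],"fingers":0.6},{"dp":[0.0005,-0.0505,0.045],"rotation":[0,0,0],"fingers":0.6},{"dp":[0.0005,-0.0505,0.045],"rotation":[0,0,0],"fingers":0.6},{"dp":[0.0005,-0.0505,0.045],"rotation":[0,0,0],"fingers":0.6}]'
python3 - <<'E'
from h import *
to([.5877,.0277,.1415]);a=snap('top','t7.png');b=snap('scene','s7.png');snap('wrist','w7.png')
cv2.imwrite('pics/c9.png',np.hstack([cv2.resize(b[220:320,360:460],None,fx=4,fy=4,interpolation=cv2.INTER_CUBIC),cv2.resize(a[125:225,160:260],None,fx=4,fy=4,interpolation=cv2.INTER_CUBIC)]))
E
```

```text
clock: 10.7
position: [0.5884, 0.0275, 0.2051]
ee_rot: [-3.133, 0.229, -0.003]
force: [-0.2, 0.2, -1.9]
width: 0.299
clock 10.7 pos [0.5884 0.0275 0.2051] F [-0.2  0.2 -1.9] w 0.299 dp [-0.0009 -0.0001  0.0636] rot [-0.0007 -0.0018 -0.0008]
```

View pics/w7.png

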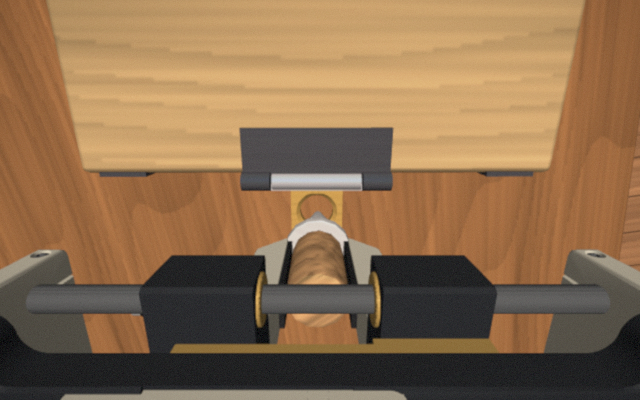

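View pics/c9.png

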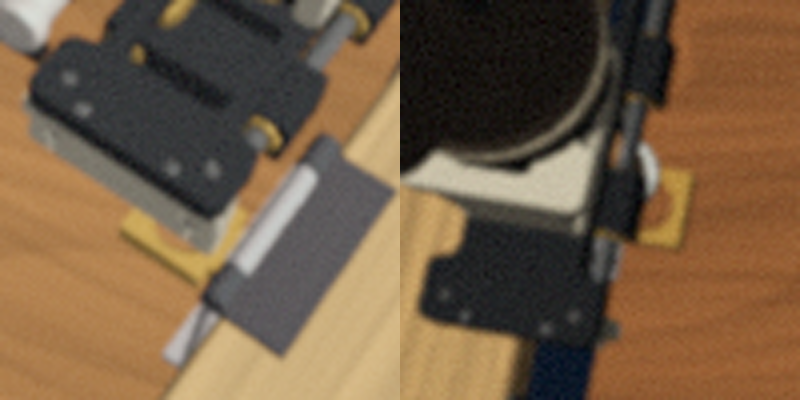

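```bash
python3 -m pendant '[{"dp":[-0.0007,0,0.01],"rotation":[0,-0.001,0],"fingers":0.6},{"dp":[-0.0007,0,0.02],"rotation":[0,-0.001,0],"fingers":0.6},{"dp":[-0.0007,0,0.03],"rotation":[0,-0.001,0],"fingers":0.6},{"dp":[-0.0007,0,0.035],"rotation":[0,-0.001,0],"fingers":0.6},{"dp":[-0.0007,0,0.035],"rotation":[0,-0.001,0],"fingers":0.6},{"dp":[-0.0007,0,0.035],"rotation":[0,-0.001,0],"fingers":0.6}]'
python3 - <<'E'
from h import *
to([.5877,.0277,.1415]);snap('wrist','w8.png')
E
```

```text
clock: 11.6
position: [0.5878, 0.0278, 0.17]
ee_rot: [-3.133, 0.228, -0.001]
force: [-0.1, 0.3, -2.1]
width: 0.303
clock 11.6 pos [0.5878 0.0278 0.17  ] F [-0.1  0.3 -2.1] w 0.303 dp [-0.0002  0.0001  0.0285] rot [-0.0008 -0.0009 -0.0006]
```

View pics/w8.png

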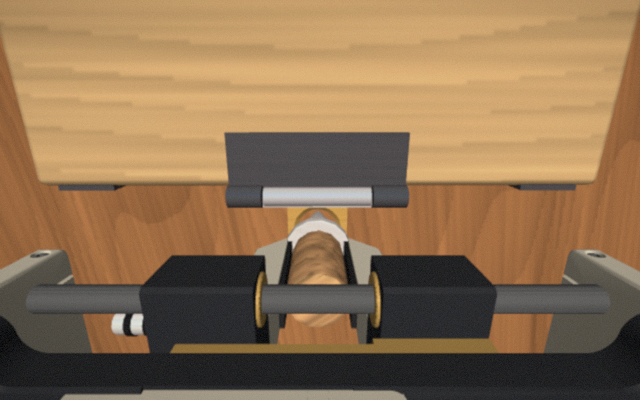

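Contact-free, force steady at the pin's weight, and the tip is inside the hole. Next is the rest of the descent.

```bash
python3 -m pendant '[{"dp":[0,0,0.008],"rotation":[0,0,0],"fingers":0.6},{"dp":[0,0,0.016],"rotation":[0,0,0],"fingers":0.6},{"dp":[0,0,0.023],"rotation":[0,0,0],"fingers":0.6},{"dp":[0,0,0.028],"rotation":[0,0,0],"fingers":0.6},{"dp":[0,0,0.028],"rotation":[0,0,0],"fingers":0.6},{"dp":[0,0,0.028],"rotation":[0,0,0],"fingers":0.6}]'
python3 - <<'E'
from h import *
to([.5877,.0277,.1405]);snap('wrist','w9.png')
E
```

```text
clock: 12.4
position: [0.588, 0.0278, 0.1423]
ee_rot: [-3.132, 0.228, -0.002]
force: [0.0, -0.4, -1.1]
width: 0.297
clock 12.4 pos [0.588  0.0278 0.1423] F [ 0.  -0.4 -1.1] w 0.297 dp [-0.0003  0.0001  0.0018] rot [-0.0009 -0.0013 -0.0006]
```

View pics/w9.png

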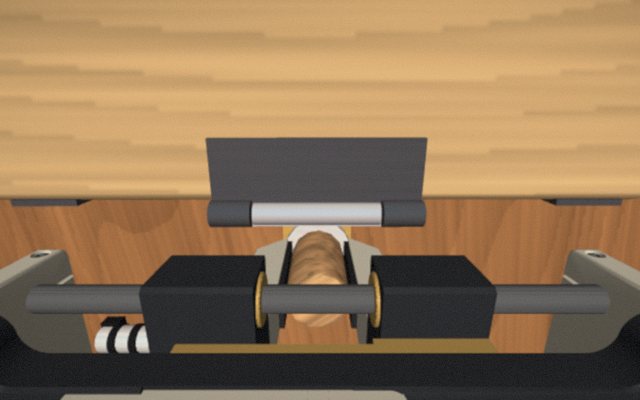

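```bash
python3 -m pendant '[{"dp":[0,0,0.001],"rotation":[0,0,0],"fingers":0.6},{"dp":[0,0,0.001],"rotation":[0,0,0],"fingers":0.6},{"dp":[0,0,0.001],"rotation":[0,0,0],"fingers":0.2},{"dp":[0,0,0.001],"rotation":[0,0,0],"fingers":0},{"dp":[0,0,0.001],"rotation":[0,0,0],"fingers":0},{"dp":[0,0,0.001],"rotation":[0,0,0],"fingers":0},{"dp":[0,0,0.001],"rotation":[0,0,0],"fingers":0},{"dp":[0,0,-0.02],"rotation":[0,0,0],"fingers":0},{"dp":[0,0,-0.06],"rotation":[0,0,0],"fingers":0},{"dp":[0,0,-0.11],"rotation":[0,0,0],"fingers":0},{"dp":[0,0.05,-0.13],"rotation":[0,0,0],"fingers":0},{"dp":[0,0.1,-0.13],"rotation":[0,0,0],"fingers":0},{"dp":[0,0.12,-0.13],"rotation":[0,0,0],"fingers":0},{"dp":[0,0.12,-0.13],"rotation":[0,0,0],"fingers":0}]'
python3 - <<'E'
from h import *
to([.5877,.0277,.1405]);w=snap('wrist','w10.png');b=snap('scene','s10.png');a=snap('top','t10.png')
cv2.imwrite('pics/c10.png',np.hstack([cv2.resize(b[220:320,360:460],None,fx=4,fy=4,interpolation=cv2.INTER_CUBIC),cv2.resize(a[125:225,160:260],None,fx=4,fy=4,interpolation=cv2.INTER_CUBIC)]))
E
```

```text
clock: 14.2
position: [0.5702, -0.0923, 0.2723]
ee_rot: [-3.132, 0.233, -0.002]
force: [0.1, 0.4, 0.4]
width: 0.498
clock 14.2 pos [ 0.5702 -0.0923  0.2723] F [0.1 0.4 0.4] w 0.498 dp [-0.0006 -0.1211  0.1319] rot [-0.0009 -0.0014 -0.0034]
```

View pics/w10.png

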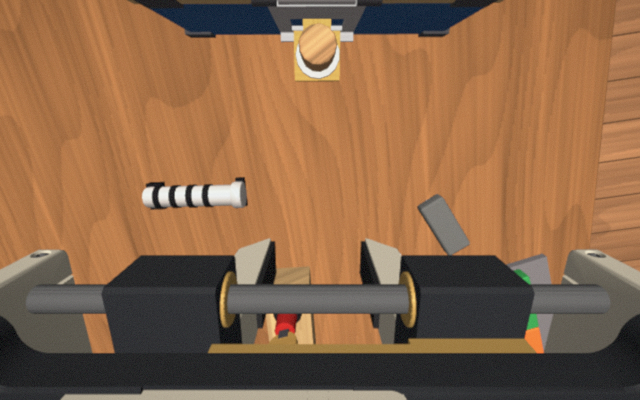

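View pics/c10.png

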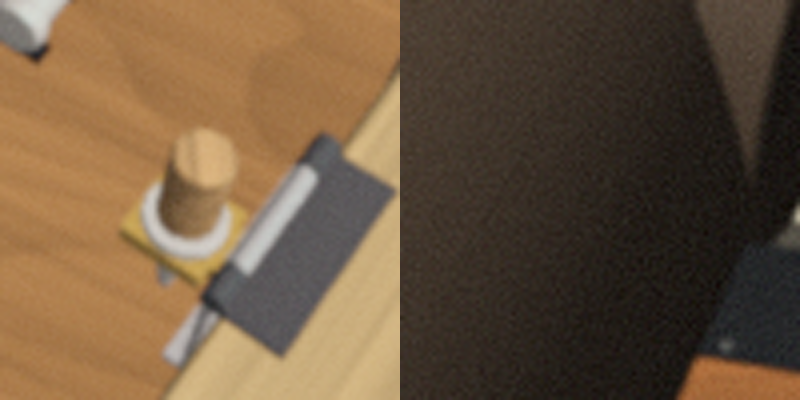

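View pics/s10.png

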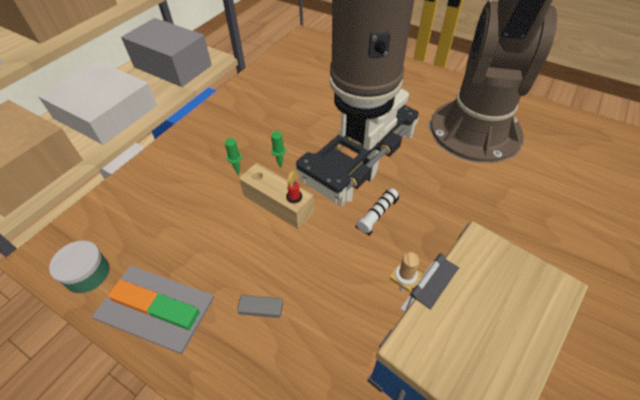

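Run:
```python
from h import *
f=lambda x,y:((x+.5)/4-.5+360,(y+.5)/4-.5+220)
print(onz('scene',*f(206,157),.181),onz('scene',*f(186,217),.129))
s=arm.observe();print(s['force'],np.abs(s['dq']).max())
arm.sign_off()
```

```text
[0.58882291 0.02861788 0.181     ] [0.58830096 0.02849861 0.129     ]
[-0.52934124  0.95374125 -0.40253096] 0.008450454069106706
the job is handed in; nothing more can be done
```

The hasp is closed and the pin stands in the eye. I handed the job in at about 14 s of the 51 s allowed; signing off returns no verdict.

- **Hasp:** I pushed it past upright from behind with the half-open fingers. It fell shut, and the later pictures show it hanging on the chest's front with the eye out through its slot. I judged that by eye and did not measure the angle.
- **Pin:** I lifted it from the block, lowered it through the eye and released it about 1 mm above its seat. In the last scene picture the grip top and collar are about 0.5 mm apart horizontally. Both are within about 1 mm of the eye's measured position, so the pin is upright and centred. The collar looks seated on the plate, but I did not measure its height separately.
- **Groove tool and green look-alikes:** I left these alone. In the last scene picture they stand as before.
- **Arm:** It was clear of everything and still when I signed off.

The last overhead picture was blocked by the arm, so these final checks rest on the scene and wrist cameras. Early estimates of the eye from the top and scene cameras differed by about 4 mm in each axis. I used their average, and the wrist camera later agreed with it to about 1 mm.

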